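Fetch the parts capsule out of the deep cleaner well with the bayonet picker

ROBOT

A 6-joint arm with a two-finger parallel gripper is mounted at the origin on a cart in front of the work surface, level with it; the furniture and walls round the work are solid. World frame = base frame: x ahead of the robot, y to its left, z up, the work surface at z = 0. Lengths are in mm, angles in rad, forces in N, time in s.
With the tool pointing down it reaches from about 350 to 925 mm from the base axis. Payload 6.4 kg.
Tool frame: the origin (TCP) lies midway between the tips of the shut fingers; the grasp point (between the pads) lies 19 mm behind it; z points along the fingers, y is the line along which they close (so a half turn about z gives the same grasp; the last joint's range is limited). The gripper opens to 94 mm and grips with 3 to 60 N. Pads are 16 mm wide; open, the fingers measure 119 mm over their backs; the gripper's body (75 mm by 177 mm) begins 78 mm behind the grasp point.
Start: joints at [-1.517, 0.245, 1.558, -0, 1.339, -0.174], TCP at [146.797, -633.218, 205.455] pointing down, gripper open.
Joint ranges: [-3.13, 3.13], [-1.02, 2.26], [0.13, 2.54], [-0.95, 4.09], [0.21, 2.88], [-2.74, 2.74]. Speed limits (rad/s): [2.57, 2.57, 3.14, 3.14, 3.14, 3.14].

INTERFACE

Orientations are given as a unit quaternion [x, y, z, w].
In Python, from bench import move_ptp, move_l, move_joints, command_gripper, wait, inverse_kinematics, camera, camera_params, PlanningError, job_done, current_time_s, current_joints, current_dq, current_effort, current_eef_pos, current_eef_rot, current_wrist_force, current_torque, current_grip_width, current_gripper_force gives the robot as it stands. Calls block until the motion is done:
- move_ptp(position, orientation): joint-space move of the TCP to a pose.
- move_l(position, orientation=None, v=150): straight line of the TCP; orientation=None keeps the orientation; v is the mean speed in mm/s.
- move_joints(angles): joint-space move.
- command_gripper(opening, effort=None): opening from 0.0 (shut) to 1.0 (fully open); effort is the grip in N (None keeps the last); returns when the fingers have stopped.
- wait(seconds).
- inverse_kinematics(position, orientation): joint angles nearest the present ones, or None.
- camera(name): name is "side" or "top"; returns the picture (400x640x3 uint8, red, green, blue); there is no depth.
- camera_params(name): a dict with "K" (3x3 intrinsics, pixels), "rvec" (rotation vector, rad) and "tvec" (3), from world to camera coordinates, as OpenCV has them. Camera axes: x right, y down, z forward; pixel columns grow to the right and rows downward; lengths in mm; the calibration is good to about 2 mm. A picture is of the moment at which its call begins. camera_params takes no time and is no camera call.
A pose or a line that the arm cannot do raises PlanningError and nothing moves.
- job_done(): hands the job in; it is judged then, once.
Readings, each from a call of its own:
- current_time_s(): time.
- current_joints(): joint angles.
- current_dq(): joint speeds.
- current_effort(): joint torques, N m.
- current_eef_pos(): TCP position.
- current_eef_rot(): TCP orientation.
- current_wrist_force(): force on the tool from outside, world axes, zero at the start.
- current_torque(): the same for the moment, N m.
- current_grip_width(): opening from 0.0 (shut) to 1.0 (fully open).
- current_gripper_force(): force on a finger pad.
Only numpy, scipy, OpenCV 4.12 (cv2) and the standard library are available. Lean on these libraries where they do the work, as an engineer would, in place of code of your own. Each camera call takes 0.05 s, during which the arm holds its last target. There are 200 camera calls.

TASK

Using the long red-handled bayonet picker, fetch the brass-capped parts capsule up from the bottom of the deep narrow well of the ultrasonic cleaner: feel for the slot in its cap with a light push, turn the picker clockwise to lock it, and lift the capsule straight out. Stand the capsule upright in the steel drip cup, unlock the picker and hang it back in its stand. The capsule carries delicate set work, so never press or set it down hard and never touch it with the fingers, and leave the loose things round about where they are.

Things in the scene. Friction and masses are not known exactly. Their poses are not given: they have to be found in the camera images.
- cleaner: bench ultrasonic cleaner, fixed: white casing 126 x 134 mm, steel deck 135 mm above the bench with a round vertical well of 52 mm bore in its middle; control panel in front (-x). Origin on the bench under the well's axis, z up. The well's floor, 24 mm above the bench, is a soft pad (yields 1 mm per 3 N, 4 mm at most, springs back) with a rib 6 mm wide and 5 mm high along the cleaner's x axis
- well_mouth (a point): centre of the well's mouth, level with the deck, 135 mm above the bench
- capsule: parts capsule, 100 to 170 g, upright on the pad down in the well: perforated steel can 36 mm dia., with a knurled brass cap 38 mm dia. screwed tight on it; 47 mm tall in all. Origin at the centre of its underside, z up. An 8 mm groove under its foot straddles the rib, so in the well it cannot spin (0.06 rad play). Inside the cap's rim a funnel narrows to 23.6 mm bore at a flat plate 7 mm down
- cap_plate (a point): centre of the top of that plate, 40 mm above the capsule's origin. A straight slot 25 x 8 mm goes through its middle. It points roughly along the capsule's own x axis, but the cap stopped where its thread ran tight: it is off by up to 0.9 rad either way, which this pose does not show. The cross-pin drops in when in line within about 0.12 rad; pushed lightly and turned, it is felt to drop
- cap_chamber (a point): centre of the floor of the chamber under the 5 mm plate, 25 mm above the capsule's origin; 29 mm wide, 10 mm deep. In it the pin turns clockwise (from above) a quarter turn from the slot to a stop 0.11 rad beyond; anticlockwise back to a stop 0.12 rad past the slot's line. Lifted at the clockwise stop it seats in a groove 2 mm deep under the plate, locked; push down 3 mm to free it
- picker: bayonet picker, 120 g, hanging upright in its stand. Origin at its foot, on the axis of the steel cross-pin (6 mm dia., 22 mm long, along the picker's x axis), 3 mm above its lowest point; z up along the 6 mm rod. Black cone 110 to 118 mm up (16 to 26 mm dia.), steel flange 38 mm dia. 118 to 122 mm up
- picker_grip (a point): middle of the picker's flat red handle, 137 mm above the picker's origin: 44 mm wide along the picker's x axis (in line with the cross-pin), 14 mm thick along its y axis, from 122 to 152 mm up. Pinch it across its thickness, fingertips just above the flange
- stand: picker stand, fixed: beech base 84 x 100 x 10 mm, two posts, and a top plate 56 x 100 mm whose upper face is 136 mm above the bench, with a hole of 28 mm dia. in its middle. Origin on the bench under the hole. The picker hangs through the hole, its flange resting on the plate and its cone centring it; the cross-pin fits through the hole at any angle
- stand_hang (a point): where the picker's origin is when it hangs home in the stand: on the hole's axis, 18 mm above the bench (118 mm below the plate's upper face)
- cup: round steel drip cup, fixed, 64 mm dia. over its rim, 18 mm tall, about 51 mm wide inside, with a flat black rubber-lined floor. Origin on the bench under its centre
- cup_in (a point): centre of the drip cup's inner floor, 5 mm above the bench; the capsule's origin comes here
- tweezers: loose steel tweezers 157 mm long, a bystander
- ring_blank: loose gold-coloured ring blank 24 mm dia., a bystander
- loupe: loose black eye loupe 34 mm dia., a bystander
- solder_coil: loose coil of solder wire 44 mm dia., a bystander
- beeswax_puck: loose brown puck of beeswax 43 mm dia., 13 mm tall, a bystander
- pin_vise: loose pin vise 108 mm long, a bystander
Not all that is in view belongs to the job. Several things have the shape of the stand; the one meant has the colours described above.

How it is judged (in metres and radians):
On the way, in this order (a step that is already met when the one before it is completed fails the run):
1. the capsule hangs on the picker, clear above the cleaner's deck (z of capsule in the frame of cleaner above 0.14 m and contact force between picker and capsule above 0.3 N and contact force between capsule and cleaner below 0.05 N), for 0.2 s.
2. the capsule stands upright in the drip cup with the picker still in its cap (horizontal distance between capsule and cup_in below 0.011 m and z of capsule in the frame of cup_in below 0.004 m and angle between capsule's own z axis and vertical below 0.1 rad and z of picker in the frame of capsule below 0.042 m), for 0.2 s.
At the end, for the whole second after the job is handed in: the capsule stands upright (within 0.06 rad) and at rest on the floor of the drip cup, within 11 mm of its centre; the picker hangs home in its stand, its origin within 6 mm of the hanging point, upright within 0.06 rad and at rest (horizontal distance between capsule and cup_in below 0.011 m and z of capsule in the frame of cup_in between -0.004 and 0.004 m and angle between each of capsule, picker's own z axis and vertical below 0.06 rad and linear speed of each of capsule, picker below 0.02 m/s and distance between picker and stand_hang below 0.006 m); the robot touches nothing.
It fails at once if the picker bears on the capsule with more than 20 N (contact force between picker and capsule above 20 N).
It fails at once if the picker or the capsule is forced against the cleaner, or the capsule set down in the cup, with more than 20 N (contact force between any of picker, capsule and cleaner above 20 N or contact force between capsule and cup above 20 N).
It fails at once if the capsule is dropped on the bench or the stand (angle between capsule's own z axis and vertical above 0.9 rad or contact force between capsule and stand above 5 N).
It fails at once if the fingers touch the capsule (contact force between the fingers and capsule above 0.5 N).
It fails at once if a loose bystander is moved by more than 30 mm (distance of any of tweezers, ring_blank, loupe, solder_coil, beeswax_puck, pin_vise from where it was at the start of the episode above 0.03 m).
It also fails if it takes over 72 s, if anything falls off the work surface, if the arm or the gripper's body presses on something with over 40 N, if the wrist force passes 120 N, or if a joint passes its speed limit or range.

## Working session

There is one attempt and no reset: what is moved stays moved. The work goes in short steps, each a Python script; the robot and the scene stay as the last script left them, time stands still between calls to the robot, and variables do not carry over. Pictures are saved under pics/ and viewed, at most 10 in all, crops included, and the job is handed in when it is done.

```bash
mkdir -p pics; python3 - <<'E'
from bench import *
import cv2
for n in("top","side"):
    cv2.imwrite(f"pics/{n}0.png",camera(n)[:,:,::-1]); p=camera_params(n); print(n,p)
print(current_time_s(),current_eef_rot())
E
```

```text
top {'K': array([[446.13730501,   0.        , 319.70679189],
       [  0.        , 446.13730501, 206.15587374],
       [  0.        ,   0.        ,   1.        ]]), 'rvec': array([ 2.17728721, -2.16628791,  0.07788994]), 'tvec': array([ 317.67613448,  624.10283439, 1111.00692666])}
side {'K': array([[509.9169101 ,   0.        , 319.01744814],
       [  0.        , 509.9169101 , 205.82808116],
       [  0.        ,   0.        ,   1.        ]]), 'rvec': array([ 2.07969845, -0.10195906,  0.04808266]), 'tvec': array([-566.74458426,  286.93485728,  935.58106735])}
0.1 [ 9.93521923e-01  1.13637403e-01  5.76186334e-05 -8.51566020e-04]
```

View pics/top0.png

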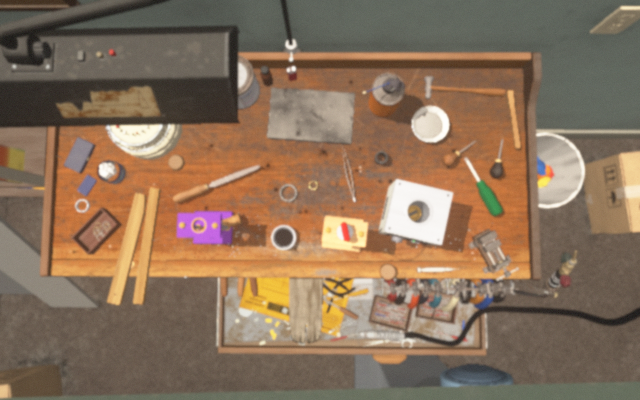

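View pics/side0.png

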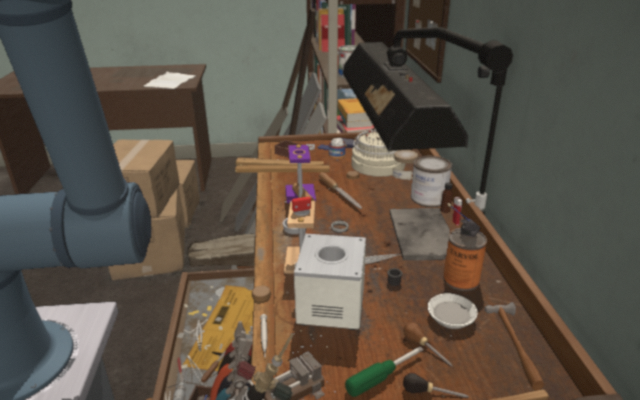

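The top view shows the picker-stand candidates: a beech one with a red handle at about (345,232), and a purple look-alike at (205,228). The cup candidates are the steel cup with a black floor at (284,237), the white bowl at (430,124) and the solder coil ring at (288,192). The cleaner is at (418,212). I choose beech (345,232), the cup (284,237) and the cleaner (418,212), and will check them in a close crop.

```bash
cat > h.py <<'E'
import numpy as np, cv2
from bench import camera, camera_params
class Cam:
    def __init__(s,n):
        p=camera_params(n); s.K=p["K"]; s.rv=np.array(p["rvec"]); s.t=np.array(p["tvec"]); s.R=cv2.Rodrigues(s.rv)[0]; s.c=-s.R.T@s.t
    def ray(s,u,v): return s.R.T@np.linalg.inv(s.K)@np.array([u,v,1.])
    def at(s,u,v,z):
        d=s.ray(u,v); return s.c+d*(z-s.c[2])/d[2]
    def px(s,P): return cv2.projectPoints(np.array(P,float).reshape(-1,1,3),s.rv,s.t,s.K,None)[0].reshape(-1,2)
E
python3 - <<'E'
from h import *
T=Cam("top");S=Cam("side");print(T.c,S.c)
for n,u,v,z in(("clean",418,212,135),("stand",345,232,136),("handle",348,232,165),("cup",284,237,18),("purple",205,228,136)):print(n,T.at(u,v,z).round())
t=cv2.imread("pics/top0.png")
a=cv2.resize(t[165:265,260:460],None,fx=4,fy=4,interpolation=cv2.INTER_CUBIC)
cv2.imwrite("pics/c1.png",a)
s=cv2.imread("pics/side0.png")
cv2.imwrite("pics/c2.png",cv2.resize(s[130:340,230:400],None,fx=2.8,fy=2.8,interpolation=cv2.INTER_CUBIC))
E
```

```text
[ 526.01349728  305.66560884 1163.88882702] [ 507.33218557 -725.99975822  703.12258836]
clean [601.  93. 135.]
stand [554. 261. 136.]
handle [553. 255. 165.]
cup [544. 412.  18.]
purple [562. 584. 136.]
```

View pics/c1.png

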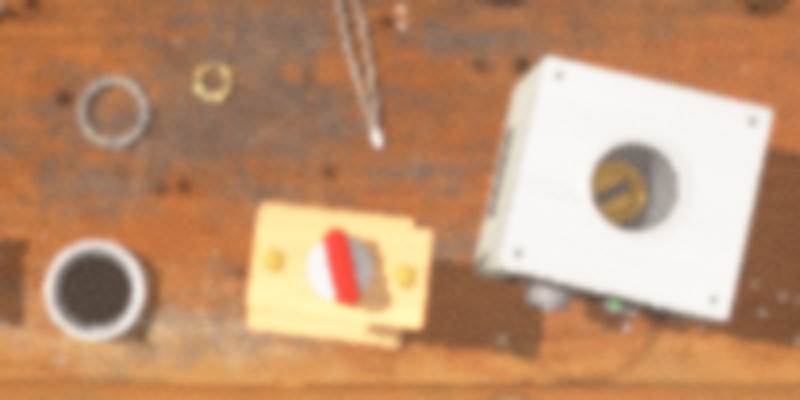

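View pics/c2.png

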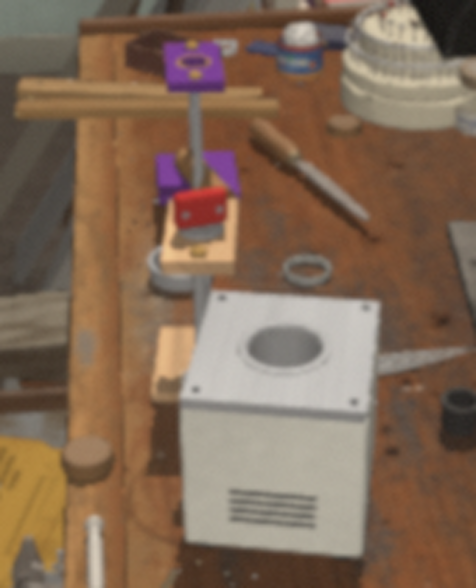

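The crop confirms the choice: the beech stand has the red handle and white flange, the cup is steel with a black floor, and the brass cap is visible in the well. The slot shows as a dark line near crop (612,192), about full-frame (413,213). Next I'll measure with masks.

```bash
cat > m.py <<'E'
from h import *
T=Cam("top");S=Cam("side")
t=np.mean([camera("top").astype(float) for _ in range(6)],0).astype(np.uint8)
hsv=cv2.cvtColor(t,cv2.COLOR_RGB2HSV).astype(int);H,Sa,V=hsv[...,0],hsv[...,1],hsv[...,2]
def sel(m,x0,y0,x1,y1):
    w=np.zeros(m.shape,np.uint8); w[y0:y1,x0:x1]=m[y0:y1,x0:x1]
    n,l,st,c=cv2.connectedComponentsWithStats(w); i=1+np.argmax(st[1:,4]); w=(l==i).astype(np.uint8)
    k=max(cv2.findContours(w,cv2.RETR_EXTERNAL,cv2.CHAIN_APPROX_NONE)[0],key=cv2.contourArea)
    return w,k
def rect(k,z):   # contour to world plane then minAreaRect
    P=np.array([T.at(u,v,z)[:2] for u,v in k.reshape(-1,2)],np.float32); return cv2.minAreaRect(P)
def circ(k,z):
    P=np.array([T.at(u,v,z)[:2] for u,v in k.reshape(-1,2)],np.float32); return cv2.fitEllipse(P)
red=((H<8)|(H>172))&(Sa>140)&(V>120)
w,k=sel(red,325,215,365,250); print("handle z170",rect(k,170),w.sum())
beech=(Sa<150)&(V>190)&(H>10)&(H<32); w,k=sel(beech|red|((Sa<60)&(V>150)),318,212,372,256); print("plate z136",rect(k,136),w.sum())
wh=(Sa<45)&(V>195); w,k=sel(wh,375,170,460,255); print("deck",rect(k,135),w.sum())
hole=(~wh); w,k=sel(hole,400,195,435,228); print("mouth",circ(k,135),w.sum())
br=(Sa>90)&(H>12)&(H<32)
w,k=sel(br,400,195,435,228); P=np.array([T.at(u,v,71)[:2] for u,v in k.reshape(-1,2)]);print("brass n",w.sum(),"px bbox",cv2.boundingRect(k),"miny,maxy,minx,maxx",P[:,1].min(),P[:,1].max(),P[:,0].min(),P[:,0].max())
cupm=(V<95); w,k=sel(cupm,268,222,300,254); print("cup floor z5",circ(k,5),w.sum())
rim=(Sa<60)&(V>150); w,k=sel(rim,262,215,306,258); print("cup rim z18",circ(k,18),w.sum())
g=t[195:230,400:438]; cv2.imwrite("pics/well.png",cv2.resize(g[:,:,::-1],None,fx=16,fy=16,interpolation=cv2.INTER_CUBIC))
E
python3 m.py
```

```text
handle z170 ((554.2599487304688, 262.081298828125), (39.65279006958008, 10.716328620910645), 12.130807876586914) 87
plate z136 ((547.212890625, 264.23388671875), (91.82644653320312, 117.43428039550781), 0.2735470235347748) 1703
deck ((603.0790405273438, 96.99464416503906), (146.4608917236328, 126.32415008544922), 76.84232330322266) 3021
mouth ((602.811279296875, 92.64300537109375), (47.181915283203125, 49.54850387573242), 88.2657699584961) 375
brass n 131 px bbox (409, 205, 13, 16) miny,maxy,minx,maxx 72.15347161130214 101.43210828943404 585.9407066831636 622.756301537281
cup floor z5 ((543.8154907226562, 415.6416015625), (36.50455856323242, 38.518314361572266), 154.06434631347656) 184
cup rim z18 ((542.8157958984375, 413.3520812988281), (61.804405212402344, 63.177978515625), 166.7108154296875) 224
```

View pics/well.png

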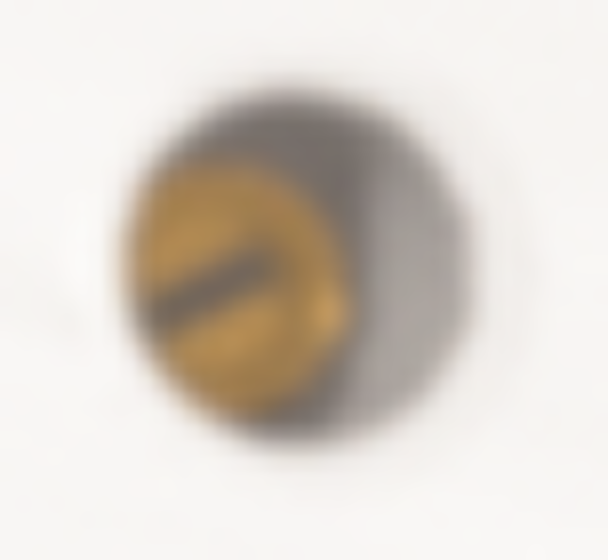

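The slot in the cap runs from (160,320) to (270,258) in this crop, about -1.06 rad in the world frame. The cap sits roughly central along the rib, and the handle is at about (554,262) with a yaw of 12°. Next I'll grasp.

```bash
cat >> h.py <<'E'
from bench import *
def q(psi): return [float(np.cos(psi/2)),float(np.sin(psi/2)),0.,0.]
def F(n=4):
    a=[]
    for _ in range(n): a.append(current_wrist_force()); wait(0.02)
    return np.mean(a,0)
def st(m=""): print(m,"t%.1f"%current_time_s(),np.round(current_eef_pos(),1),"F",F().round(2),"tau",np.round(current_torque(),3),"j6 %.2f"%current_joints()[5],"w %.4f"%current_grip_width(),flush=True)
E
python3 - <<'E'
from h import *
T=Cam("top"); print(T.at(413.4,213,71),T.at(412.6,212.8,64))
X,Y,psi=554.2,261.6,0.212+np.pi
move_ptp([X,Y,230],q(psi)); st("above")
command_gripper(0.5); 
move_l([X,Y,143.5]); st("down")
command_gripper(0.0,4); st("closed4")
E
```

```text
[603.09342445  90.71183063  71.        ] [604.07196219  91.29562125  64.        ]
above t3.8 [554.5 261.  229.9] F [-0.1  -0.3   0.11] tau [ 0.081 -0.146  0.021] j6 -1.53 w 1.0037
down t5.5 [554.8 261.8 144.4] F [-0.14 -0.32  0.27] tau [ 0.076 -0.106 -0.026] j6 -1.53 w 0.5020
closed4 t6.2 [554.2 261.6 143.6] F [-0.38 -0.44  0.96] tau [ 0.024 -0.098  0.03 ] j6 -1.53 w 0.1487
```

```bash
python3 - <<'E'
from h import *
command_gripper(0.0,45); st("tight")
p=current_eef_pos()
move_l([554.2,261.6,285],v=200); wait(.2); st("lift")
s=-1.058+np.pi
move_ptp([604,92,285],q(s)); wait(.2); st("over well")
f0=F(8); np.save("f0.npy",f0)
move_l([604,92,206],v=120); wait(.1); st("in")
z=206
while z>186:
    z-=1; move_l([604,92,z],v=40); wait(.05); f=F(2)-f0
    if f[2]>1.0: break
st("contact z=%.1f"%z); print((F(6)-f0).round(2))
E
```

```text
tight t6.4 [554.2 261.6 143.6] F [-0.37 -0.28  1.61] tau [ 0.028 -0.072 -0.014] j6 -1.53 w 0.1457
lift t7.6 [553.5 261.4 283.1] F [-0.13 -0.1  -0.81] tau [ 0.092 -0.167 -0.025] j6 -1.53 w 0.1481
over well t8.8 [603.8  92.9 285. ] F [-0.52 -0.14 -1.06] tau [-0.044 -0.167  0.033] j6 -0.55 w 0.1476
in t9.9 [604.8  92.  207.4] F [ 0.03  0.03 -1.04] tau [-0.043 -0.117  0.029] j6 -0.55 w 0.1487
contact z=186.0 t16.6 [604.  92. 186.] F [-0.1  -0.27 -1.36] tau [-0.03  -0.136 -0.002] j6 -0.55 w 0.1451
[ 0.4  -0.37  0.18]
```

```bash
python3 - <<'E'
from h import *
f0=np.load("f0.npy"); z=186
while z>177:
    z-=1.0; move_l([604,92,z],v=60); f=F(2)-f0
    if f[2]>1.2: break
st("z=%.1f"%z); print((F(6)-f0).round(2))
E
```

```text
z=177.0 t19.3 [604.1  92.  177.1] F [ 0.17 -0.01 -0.6 ] tau [ 0.02  -0.227  0.002] j6 -0.55 w 0.1487
[ 0.28 -0.13  0.64]
```

```bash
python3 - <<'E'
from h import *
s=-1.058+np.pi; P=[604,92,179.5]
move_l(P,v=40); wait(.1); st("mid"); t0=current_torque()[2]
move_ptp(P,q(s-0.75)); move_ptp(P,q(s-1.5)); wait(.1); st("1.5")
a=1.5
while a<1.82:
    a+=0.04; move_l(P,q(s-a),v=60); wait(.05); tz=np.mean([current_torque()[2] for _ in range(3)]); print(round(a,2),round(tz,3),F(1).round(1))
    if abs(tz-t0)>0.12: break
np.save("a.npy",a); st("stop")
E
```

```text
mid t19.8 [603.9  92.  179.5] F [ 0.25 -0.44 -1.44] tau [-0.014 -0.134  0.012] j6 -0.55 w 0.1459
1.5 t21.5 [604.   92.  179.5] F [ 0.16  0.53 -1.72] tau [-0.093 -0.051 -0.019] j6 0.95 w 0.1460
1.54 -0.003 [-0.4  0.6 -1.2]
1.58 0.019 [ 0.7  0.2 -0.8]
1.62 -0.002 [ 0.5 -0.4 -1.1]
1.66 0.019 [ 0.4  0.1 -1. ]
1.7 -0.013 [-0.  -0.7 -0.4]
1.74 -0.003 [-0.  -0.4 -1.2]
1.78 0.003 [-0.4  0.1 -1.3]
1.82 -0.008 [ 0.1 -0.8 -0.4]
stop t24.1 [604.   92.  179.5] F [-0.37 -1.54 -1.11] tau [-0.354  0.066  0.011] j6 1.27 w 0.1437
```

```bash
python3 - <<'E'
from h import *
import cv2
s=-1.058+np.pi; P=[604,92,179.5]; a=1.82
cv2.imwrite("pics/t1.png",cv2.resize(camera("top")[150:270,300:460,::-1],None,fx=3,fy=3))
cv2.imwrite("pics/s1.png",cv2.resize(camera("side")[100:340,230:430,::-1],None,fx=2.4,fy=2.4))
while a<2.0:
    a+=0.05; move_l(P,q(s-a),v=60); wait(.05); tz=np.mean([current_torque()[2] for _ in range(5)]); print(round(a,2),round(tz,3),F(3).round(1))
    if abs(tz)>0.1: break
st("stop")
E
```

```text
1.87 0.068 [-0.1 -1.5 -0.7]
1.92 0.118 [ 0.3 -1.9 -0.9]
stop t25.0 [604.   91.9 179.5] F [ 0.26 -1.93 -0.65] tau [-0.68   0.102  0.156] j6 1.37 w 0.1467
```

View pics/s1.png

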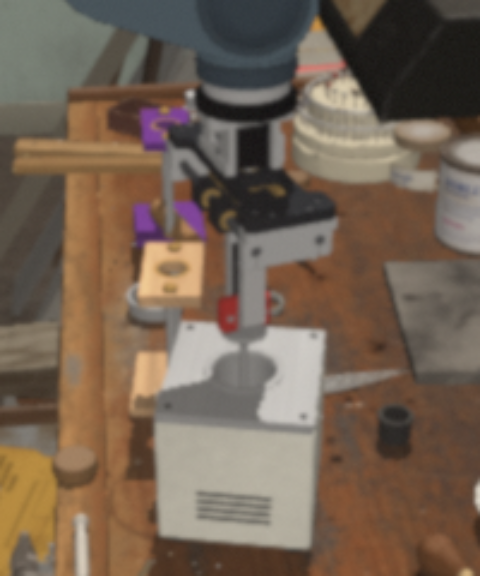

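The side view shows the picker upright in the well with the red handle held, and the empty beech stand behind. The stop was felt at about 1.87 rad, so I'll lift slowly.

```bash
python3 - <<'E'
from h import *
s=-1.058+np.pi; P=[604,92,179.5]; Q=q(s-1.88); f0=np.load("f0.npy")
move_l(P,Q,v=60)
for z in (182,183,184,185,187,190): 
    move_l([604,92,z],v=40); wait(.05); print(z,(F(4)-f0).round(2),round(current_torque()[2],3))
move_l([604,92,215],v=60); wait(.1); st("215"); print((F(8)-f0).round(2))
E
```

```text
182 [-0.24 -0.12 -1.03] 0.059
183 [-0.13 -0.09 -2.73] 0.037
184 [-0.17 -0.49 -1.66] -0.022
185 [-0.16 -0.35 -0.36] 0.038
187 [ 0.29 -0.58  0.25] -0.006
190 [ 0.16 -0.16 -1.24] 0.023
215 t28.2 [603.7  92.  214.6] F [-0.26  0.02 -2.18] tau [-0.01   0.007 -0.02 ] j6 1.33 w 0.1470
[ 0.2  -0.1  -1.05]
```

```bash
python3 - <<'E'
from h import *
import cv2
move_l([604,92,330],v=150); wait(.3); st("330"); print((F(15)-np.load("f0.npy")).round(2))
cv2.imwrite("pics/s2.png",cv2.resize(camera("side")[60:320,230:430,::-1],None,fx=2.2,fy=2.2))
E
```

```text
330 t29.6 [603.8  92.  329.2] F [ 0.17 -0.08 -1.89] tau [ 0.032 -0.01   0.05 ] j6 1.33 w 0.1444
[ 0.31 -0.01 -0.9 ]
```

View pics/s2.png

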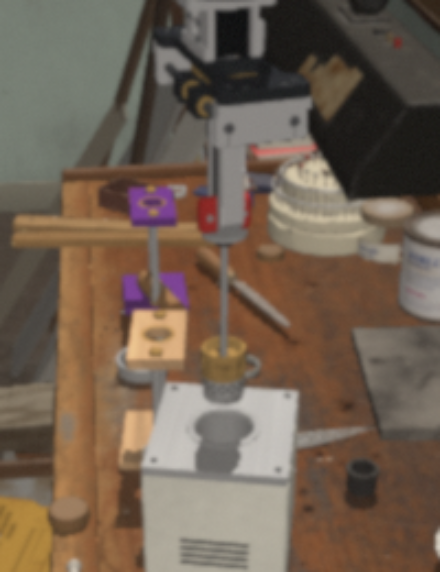

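The capsule hangs from the picker above the deck, with the brass cap at about crop (222,357). Next: carry it to the cup.

```bash
python3 - <<'E'
from h import *
f0=np.load("f0.npy"); X,Y=543.,413.5
move_l([X,Y,330],v=200); wait(.3); st("over cup")
move_l([X,Y,178],v=110); wait(.3)
print("free",(F(8)-f0).round(2))
for z in (170,167,166,165,164,163,162,161):
    move_l([X,Y,z],v=30); f=F(4)-f0; print(z,f.round(2))
    if f[2]>2.5: break
wait(.2); st()
cv2.imwrite("pics/t3.png",cv2.resize(camera("top")[190:280,240:360,::-1],None,fx=4,fy=4))
cv2.imwrite("pics/s3.png",cv2.resize(camera("side")[80:300,230:400,::-1],None,fx=2.5,fy=2.5))
E
```

```text
over cup t32.0 [543.1 413.2 330.1] F [-0.65  0.21 -2.58] tau [ 0.049  0.014 -0.035] j6 1.85 w 0.1421
free [ 0.21 -0.   -0.74]
170 [ 0.63 -0.17 -0.89]
167 [ 0.06 -0.46 -0.49]
166 [ 1.13 -0.27 -0.41]
165 [ 0.11 -0.71 -0.79]
164 [ 0.23 -0.46 -0.11]
163 [ 0.23 -0.48  0.07]
162 [ 0.35 -0.2  -0.17]
161 [ 0.34 -0.71 -0.23]
 t37.0 [543.  413.5 161. ] F [ 0.06 -0.58 -1.08] tau [-0.046  0.     0.036] j6 1.85 w 0.1448
```

View pics/s3.png

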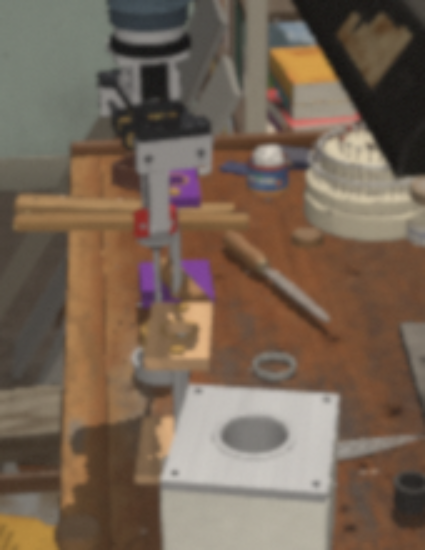

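The capsule has been unloaded onto the cup floor at TCP z of about 164. The gripper is above the cup in the view. Next I'll unlock: turn to the anticlockwise stop, back off 0.12 rad, and test the lift.

```bash
python3 - <<'E'
from h import *
f0=np.load("f0.npy"); X,Y=543.,413.5; s=-1.058+np.pi-1.88; P=[X,Y,160.7]
move_l(P,v=20)
for a in (.8,1.6,1.9): move_ptp(P,q(s+a)); print(a,round(current_torque()[2],3),F(3).round(1))
move_ptp(P,q(s+1.78)); wait(.1); st("back")
for z in (163,165,166,167,168):
    move_l([X,Y,z],v=30); wait(.05); print(z,(F(8)-f0).round(2))
cv2.imwrite("pics/t4.png",cv2.resize(camera("top")[190:280,240:360,::-1],None,fx=4,fy=4))
st()
E
```

```text
0.8 -0.021 [ 0.4  0.2 -2. ]
1.6 0.036 [ 0.1 -0.  -1.2]
1.9 -0.041 [ 0.2 -0.  -1.3]
back t39.8 [543.  413.5 160.7] F [ 0.05 -0.15 -0.8 ] tau [ 0.001 -0.079  0.013] j6 0.07 w 0.1469
163 [ 0.2   0.18 -0.16]
165 [ 0.45 -0.09 -0.08]
166 [ 0.3  -0.16  0.02]
167 [ 0.17 -0.33  0.15]
168 [ 0.03 -0.01  0.09]
 t42.1 [543.  413.5 168. ] F [-0.24 -0.26 -1.28] tau [-0.043 -0.127  0.024] j6 0.07 w 0.1467
```

The picker came free with no load. I'll withdraw slowly and return it to the stand at the grasp pose.

```bash
python3 - <<'E'
from h import *
f0=np.load("f0.npy"); X,Y=543.,413.5
move_l([X,Y,185],v=40); print((F(6)-f0).round(2))
move_l([X,Y,290],v=120)
A,B,psi=554.2,261.6,0.212+np.pi
move_ptp([A,B,290],q(psi)); wait(.3); st("over stand")
cv2.imwrite("pics/t5.png",cv2.resize(camera("top")[190:280,240:360,::-1],None,fx=4,fy=4))
move_l([A,B,160],v=100); wait(.1); f=F(6)-f0; print(f.round(2))
if np.linalg.norm(f)<4:
    for z in (152,148,146,145,144.2):
        move_l([A,B,z],v=30); f=F(3)-f0; print(z,f.round(2))
        if f[2]>5: break
st()
E
```

```text
[ 0.3  -0.1   0.06]
over stand t45.6 [554.2 261.8 290. ] F [ 0.28  0.02 -0.99] tau [ 0.066 -0.132  0.045] j6 -1.53 w 0.1466
[0.45 0.02 0.18]
152 [ 0.2  -0.2   0.14]
148 [0.41 0.22 0.22]
146 [ 0.31 -0.69  0.25]
145 [ 0.26 -0.93  0.4 ]
144.2 [ 0.22 -0.03  0.12]
 t49.1 [554.2 261.6 144.2] F [ 0.34 -0.08 -1.05] tau [ 0.083 -0.121  0.058] j6 -1.53 w 0.1419
```

View pics/t5.png

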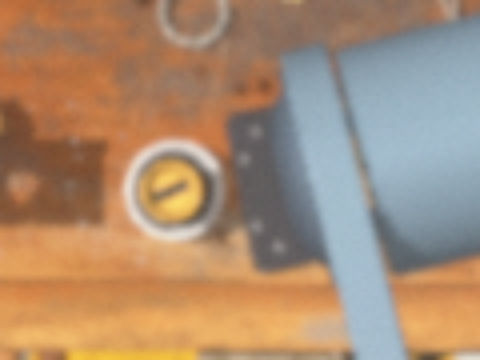

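The capsule stands in the cup: the cap is at crop (172,189) and the rim centre at about (174,190), within 2 mm. I'll release the picker.

```bash
python3 - <<'E'
from h import *
A,B=554.2,261.6
move_l([A,B,143.7],v=20); st("set")
command_gripper(0.3); wait(.2); command_gripper(0.5)
move_l([A,B,240],v=100); wait(.3); st("away")
move_ptp([480,0,330],q(0.212+np.pi)); wait(.5); st()
cv2.imwrite("pics/t6.png",cv2.resize(camera("top")[190:280,240:440,::-1],None,fx=4,fy=4))
E
```

```text
set t49.4 [554.2 261.6 143.7] F [ 0.01  0.32 -0.84] tau [ 0.078 -0.117 -0.009] j6 -1.53 w 0.1447
away t52.0 [554.  261.6 239.6] F [-0.33  0.12  0.18] tau [ 0.067 -0.151 -0.02 ] j6 -1.53 w 0.4999
 t53.7 [4.800e+02 2.000e-01 3.299e+02] F [0.31 0.05 0.07] tau [ 0.063 -0.163  0.024] j6 -2.02 w 0.5024
```

View pics/t6.png

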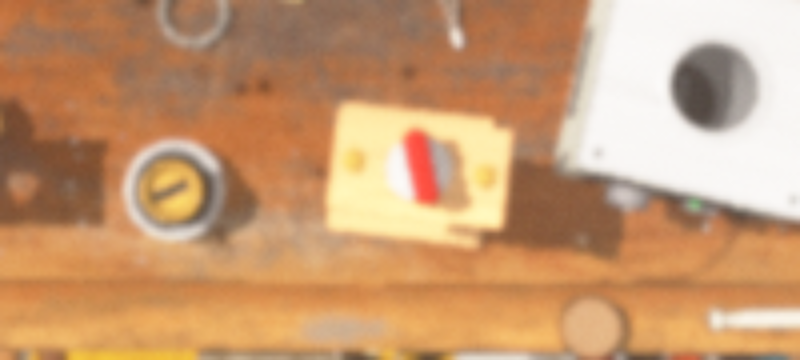

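The picker hangs home (handle at crop (421,165), flange level), the capsule is in the cup and the well is empty. Handing in.

```bash
python3 -c "
from bench import *
print(job_done(),current_time_s())"
```

```text
the job is handed in; nothing more can be done
the job is handed in; nothing more can be done
```

The job is handed in: the last top view showed the capsule in the drip cup within about 2 mm of its centre, the picker hanging in its beech stand and the robot clear, at about 54 s on the clock; the judge's verdict was not shown.

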